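Snap the battery cover onto the practice amp and lock it

ROBOT

A 6-joint arm with a two-finger parallel gripper is mounted at the origin on the work surface. World frame = base frame: x ahead of the robot, y to its left, z up, the work surface at z = 0. Lengths are in m, angles in rad, forces in N, time in s.
With the tool pointing down it reaches from about 0.3 to 0.775 m from the base axis. Payload 14.6 kg.
Tool frame: the origin (TCP) lies between the finger pads; the fingertips stand 8 mm ahead of it and the grasp point (between the pads) lies 11 mm behind it; z points along the fingers, y is the direction in which the jaws open and shut (so a half turn about z gives the same grasp; the last joint's range is limited). The gripper opens to 94 mm and grips with 3 to 60 N. Pads are 16 mm wide; open, the fingers measure 119 mm over their backs; the gripper's body (75 mm by 177 mm) begins 78 mm behind the grasp point.
Start: joints at [1.126, 0.3, 1.521, -0, 1.321, -0.067], TCP at [0.203, 0.511, 0.213] pointing down, gripper open.
Joint ranges: [-3.03, 3.03], [-0.79, 2.21], [0.23, 2.52], [-1.04, 4.18], [0, 3.07], [-2.55, 2.55]. Speed limits (rad/s): [2.22, 2.22, 2.57, 3.14, 3.14, 3.14].

INTERFACE

Orientations are given as [roll, pitch, yaw] about the fixed x, y, z axes, in that order (R = Rz(yaw) Ry(pitch) Rx(roll)).
In Python, from station import ctrl, viewer, workorder gives the robot as it stands.
- The arm moves only by the tool play_rows, never from a script. Its argument "commands" is a list of rows, each an object of numbers: "dx", "dy", "dz": the shift along the tool's x, y, z in m; "ax", "ay", "az": the turn, a rotation vector about the tool's x, y, z in degrees. In form: [{"dx": .., "dy": .., "dz": .., "ax": .., "ay": .., "az": ..}, ...]. A call has exactly 5 rows; each row shifts and turns the pose as measured when the row begins, along the tool's axes as they then stand; what a row does not reach is not made up. A row lasts 1/12 s, in which the tool goes at most 41.7 mm and 7.16 degrees, less where a joint would pass 70% of its speed; a pose out of reach is approached as far as the arm can. A call with a gripper value outside its range is refused whole. "claw" is the opening, from 0 (shut) to 1 (fully open), set as the call begins (left out, the last holds). The fingers move at their own pace and stop on an object; "squeeze" is the grip in N (left out, the last holds). Time passes only in rows, so rows that do not move let the fingers close, or fill a call up. It gives the time, the measured TCP pose, the force and the opening at its end, in the units of the state.
- ctrl.get_obs(): the state, without advancing time (a new reading comes with each control period).
- viewer.camera(name): name is "scene" or "top" or "wrist"; returns the picture (400x640x3 uint8, red, green, blue); there is no depth.
- viewer.camera_model(name): a dict with "K" (3x3 intrinsics, pixels), "dist_coeffs" ([k1, k2, p1, p2, k3] as OpenCV has them; the pictures are not rectified), "pose" (4x4, takes a point from camera to world coordinates); the wrist camera has in their place "T_tool_cam" (4x4, takes a point from camera to tool coordinates, whose origin is the TCP and whose axes are the flange's). Camera axes: x right, y down, z forward; pixel columns grow to the right and rows downward; lengths in m; the calibration is good to about 2 mm. A picture is of the moment at which its call begins: read the wrist's pose just before it. camera_model takes no time and is no camera call.
- workorder.hand_in(): hands the job in, once; it reports no verdict.
The state is a dict: "time_s": time; "qpos": joint angles; "joint_vel": joint speeds; "tau": joint torques, N m; "ee_pos": TCP position; "eef_rot": TCP orientation; "force": force on the tool from outside, world axes, zero at the start; "moment": the same for the moment, N m; "grip_width": finger opening in m.
Only numpy, scipy, OpenCV 4.12 (cv2) and the standard library are available. Lean on these libraries where they do the work, as an engineer would, in place of code of your own. Each camera call takes 0.05 s, during which the arm holds its last target. There are 200 camera calls.

TASK

Lay the loose battery cover over the open battery bay of the little practice amp and press it down until it has clicked in along all four edges and lies flat on the case with no gap. Then push the sliding catch over the edge of the cover as far as it goes to lock it. Leave the other things on the shelf where they are.

Things in the scene. Friction and masses are not known exactly. Their poses are not given: they have to be found in the camera images.
- amp: practice amp: dark wooden case 190 x 100 x 45 high, fixed to the shelf, battery bay upward with six cells in it; an aluminium sliding catch at one end of its flat upper face (deck). Origin under the case, 15 from the bay's centre towards the catch; x along the long side towards the catch, z up. Case: x -90 to +100, y -50 to +50
- bay (a point): centre of the bay's mouth, at deck level, 45 above the shelf. x along the amp towards the catch, y across, z up. Mouth 100 (x) x 64 (y). Four sprung steel snap noses, 23 long, stand about 4.5 into it: two in each long side, 34 either side of the middle, 5.7 below the deck
- snap (a point): point in the bay's middle at the height of the snap noses. A cover laid in rests on them, its plate about 8 above the deck. Pressed in the middle it takes about 15 N (up to 18) until all four click and the plate lands on the deck. Pressed near one edge only, that edge clicks first, at about half of that, and the other stays up or rises until it is pressed too. The snaps then hold it down
- cover_center (a point): centre of the loose cover, half-way up (17.5 above its underside); x along its length, z up. Grey plastic, 112 x 76 x 35 high, lying right way up. In its middle a finger ridge 44 (x) x 12 (y) stands 16 above the plate. Clicked home, this point is 2.5 above bay. Half a turn round is as good
- cover: the same cover, about 60 g, origin at the centre of its underside. Heights above that: skirt 0 to 15 (96 x 60 at its bulging bead, bevelled beneath so that it finds its way into the mouth up to about 3 off-centre), plate 112 x 76 from 15 to 19, ridge to 35
- edge_xp (a point): mid-point of the cover's +x (short) edge, on the underside of the plate, 2 inside the rim. Its height above bay is the gap at that edge: about 8 when the cover only rests on the snaps, 0 (within 1) when that edge has clicked home
- edge_xm (a point): mid-point of the cover's -x (short) edge, on the underside of the plate, 2 inside the rim. Its height above bay is the gap at that edge: about 8 when the cover only rests on the snaps, 0 (within 1) when that edge has clicked home
- edge_yp (a point): mid-point of the cover's +y (long) edge, on the underside of the plate, 2 inside the rim. Its height above bay is the gap at that edge: about 8 when the cover only rests on the snaps, 0 (within 1) when that edge has clicked home
- edge_ym (a point): mid-point of the cover's -y (long) edge, on the underside of the plate, 2 inside the rim. Its height above bay is the gap at that edge: about 8 when the cover only rests on the snaps, 0 (within 1) when that edge has clicked home
- catch (a joint): travel of the sliding catch in m: about 0 when open, 0.012 when fully over the cover. It moves along -x of bay, stays where it is left and takes about 2 N. If the cover's edge is not down, its tongue runs against the cover
- catch_top (a point): middle of the top of the catch's grip block: aluminium, 20 (x) x 26 (y) x 18 high above the deck. A tongue 7 long, its underside 6 above the deck, reaches from the block's bottom half towards the bay; open, its tip is 4 short of the rim of a seated cover. Behind the block (away from the bay) the deck is free for another 28
- bowl: teal ceramic bowl, empty, 116 across, 55 high; bystander, origin under its centre
- harmonica: chrome tremolo harmonica, 28 x 168 x 28, lying flat; bystander, origin under its centre
- shaker: pineapple-shaped wooden shaker, 76 across, about 125 high, upright; bystander, origin under its centre
- phone_stand: swivel phone stand in matte black aluminium, base 90 across, 155 high; bystander, origin under its centre
Mind the look-alikes: they are no part of the job. What is meant by the cover is not green, and is the smaller of those in its own colour.

How it is judged:
On the way, in this order (a step that is already met when the one before it is completed fails the run):
1. the cover has clicked home on all four edges (z of each of edge_xp, edge_xm, edge_yp, edge_ym in the frame of bay below 0.002 m and horizontal distance between cover_center and bay below 0.006 m), for 0.2 s.
2. the catch is pushed over the cover (value of joint catch above 0.009 m), for 0.2 s.
At the end, for the whole second after the job is handed in: the cover lies in the bay, within 6 mm of its centre, at rest, with less than 2 mm gap at the middle of each of its four edges, and the catch is at least 9 mm of its 12 mm across (all of step 1 and value of joint catch above 0.009 m and linear speed of cover below 0.01 m/s); the robot touches nothing.
It fails at once if the bowl is moved by more than 3 cm (distance of bowl from where it was at the start of the episode above 0.03 m).
It fails at once if the harmonica is moved by more than 3 cm (distance of harmonica from where it was at the start of the episode above 0.03 m).
It fails at once if the shaker is moved by more than 3 cm (distance of shaker from where it was at the start of the episode above 0.03 m).
It fails at once if the phone stand is moved by more than 3 cm (distance of phone_stand from where it was at the start of the episode above 0.03 m).
It also fails if it takes over 45 s, if anything falls off the work surface, if the arm or the gripper's body presses on something with over 40 N, if the wrist force passes 120 N, or if a joint passes its speed limit or range.

## Working session

There is one attempt and no reset: what is moved stays moved. The work goes in short steps, Python scripts to look and compute and a tool call to move; the robot and the scene stay as the last step left them, time stands still between calls to the robot, and variables do not carry over. Pictures are saved under pics/ and viewed, about 8 in all and at most 12, crops included, and the job is handed in when it is done.

Besides the shell and the picture viewer there is one more tool, called after "Emit:" as name([rows], argument=value, ...), one row to a line, values as JSON. play_rows: Moves the arm, as the interface text tells. Its arguments: {"type":"object","properties":{"commands":{"type":"array","items":{"type":"object","properties":{"dx":{"type":"number"},"dy":{"type":"number"},"dz":{"type":"number"},"ax":{"type":"number"},"ay":{"type":"number"},"az":{"type":"number"}}}},"claw":{"type":"number"},"squeeze":{"type":"number"}},"required":["commands"]}

```bash
ls; mkdir -p pics; cat > h.py <<'E'
import numpy as np,cv2
from scipy.spatial.transform import Rotation as R
from station import ctrl,viewer,workorder
def cam(name):
    m=viewer.camera_model(name); o=ctrl.get_obs()
    if 'pose' in m: T=np.array(m['pose'])
    else:
        T=np.eye(4);T[:3,:3]=R.from_euler('xyz',o['eef_rot']).as_matrix();T[:3,3]=o['ee_pos'];T=T@np.array(m['T_tool_cam'])
    return np.array(m['K'],float),np.array(m['dist_coeffs'],float),T
def ray(c,px,z):
    K,d,T=c
    p=cv2.undistortPoints(np.array(px,float).reshape(-1,1,2),K,d)[:,0]
    v=np.c_[p,np.ones(len(p))]@T[:3,:3].T
    return T[:3,3]+v*((z-T[2,3])/v[:,2])[:,None]
def shot(name,f):
    c=cam(name);im=np.array(viewer.camera(name))[:,:,::-1].copy();cv2.imwrite('pics/'+f,im);np.savez('pics/'+f+'.npz',K=c[0],d=c[1],T=c[2]);return c,im
def load(f):
    z=np.load('pics/'+f+'.npz');return (z['K'],z['d'],z['T']),cv2.imread('pics/'+f)
E
python3 - <<'E'
from h import *
for n in('scene','top'):
    c,im=shot(n,n+'0.png');print(n,c[2][:3].round(3).tolist(),c[0].round(0).tolist())
print(ctrl.get_obs())
print(viewer.camera_model('wrist'))
E
```

```text
pics
scene [[-0.447, 0.572, -0.688, 1.376], [0.895, 0.293, -0.337, 0.415], [0.009, -0.766, -0.642, 0.852]] [[422.0, 0.0, 326.0], [0.0, 422.0, 201.0], [0.0, 0.0, 1.0]]
top [[0.009, -0.991, 0.135, 0.41], [-1.0, -0.006, 0.021, -0.025], [-0.02, -0.135, -0.991, 1.167]] [[443.0, 0.0, 323.0], [0.0, 443.0, 195.0], [0.0, 0.0, 1.0]]
{'time_s': 0.1, 'qpos': array([ 1.12638285e+00,  3.00426292e-01,  1.52151140e+00, -2.72008227e-05,
        1.32070429e+00, -6.65754583e-02]), 'joint_vel': array([-0.00078964, -0.00143079, -0.00268104, -0.00113496,  0.00133276,
        0.00029111]), 'tau': array([ 3.09283256e-03, -5.32644582e+01, -3.53288662e+01,  7.09571620e-02,
        2.33519368e-02, -6.43673411e-05]), 'ee_pos': array([0.2028006 , 0.51100191, 0.21294038]), 'eef_rot': array([-3.14054390e+00, -4.35183453e-05,  2.76376136e+00]), 'force': array([ 0.32199135,  0.46714547, -1.44458362]), 'moment': array([ 0.00945995,  0.00318533, -0.04984621]), 'grip_width': 0.09390020457566726}
{'K': array([[275.77109362,   0.        , 318.94953122],
       [  0.        , 275.77109362, 200.09688628],
       [  0.        ,   0.        ,   1.        ]]), 'dist_coeffs': array([-0.02000657,  0.        ,  0.        ,  0.        ,  0.        ]), 'T_tool_cam': array([[ 4.97750069e-04, -9.73157963e-01, -2.30137636e-01,
         6.61000630e-02],
       [ 9.99999657e-01,  3.31996052e-04,  7.58960162e-04,
        -4.13183937e-05],
       [-6.62183339e-04, -2.30137935e-01,  9.73157794e-01,
        -1.71360553e-01],
       [ 0.00000000e+00,  0.00000000e+00,  0.00000000e+00,
         1.00000000e+00]])}
```

View pics/top0.png

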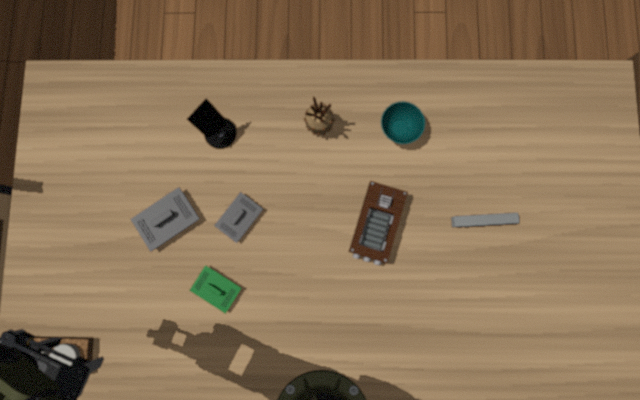

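View pics/scene0.png

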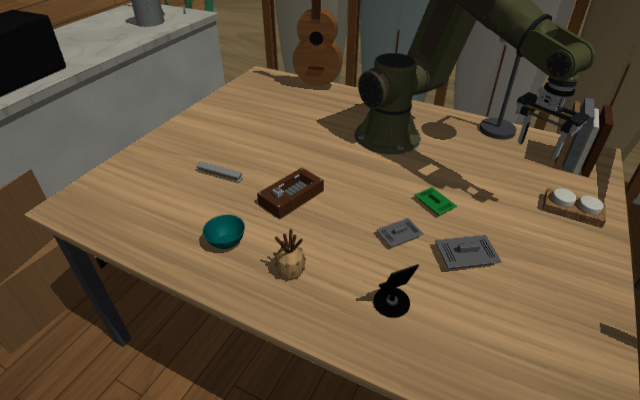

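Top view: there are three cover look-alikes, large grey (166,219), small grey (240,217) and green (217,289). The small grey one fits the description: not green, and the smaller of the two greys. The amp is at (379,223), with its catch at (385,201). I'll measure them and make one enlarged crop to confirm.

```bash
python3 - <<'E'
from h import *
c,im=load('top0.png')
hsv=cv2.cvtColor(im,cv2.COLOR_BGR2HSV)
def big(m,n):
    cs,_=cv2.findContours(m.astype(np.uint8)*255,cv2.RETR_EXTERNAL,cv2.CHAIN_APPROX_NONE)
    return [k for k in sorted(cs,key=cv2.contourArea)[::-1][:n]]
def rep(k,z,off=(0,0)):
    w=ray(c,k.reshape(-1,2)+np.array(off),z)[:,:2]
    r=cv2.minAreaRect((w*1000).astype(np.float32));b=cv2.boxPoints(r)
    e=b[1]-b[0],b[2]-b[1]; l=max(e,key=np.linalg.norm)
    print(k.reshape(-1,2).mean(0).round(0),'ctr',np.round(r[0],1),'size',np.round(r[1],1),'long dir',np.degrees(np.arctan2(l[1],l[0])).round(1))
H,S,V=cv2.split(hsv)
roi=np.zeros(V.shape,bool);roi[180:260,125:270]=1
for k in big((S<60)&(V>60)&roi,2): rep(k,.019)
roi[:]=0;roi[175:270,340:415]=1
wood=(((H<12)|(H>170))&(S>100)&(V<150)|(S<70))&roi
for k in big(wood,1): rep(k,.045)
roi[:]=0;roi[190:210,375:397]=1
for k in big((S<60)&(V>110)&roi,1): rep(k,.063)
a=cv2.resize(im[170:320,120:280],None,fx=2.5,fy=2.5,interpolation=2);b=cv2.resize(im[170:275,330:430],None,fx=3.9,fy=3.6,interpolation=2)
h=375;cv2.imwrite('pics/crop.png',np.hstack([cv2.resize(a,(400,h)),cv2.resize(b,(357,h))]))
E
```

```text
[164. 219.] ctr [500.9 414.5] size [104.8 153.9] long dir -55.1
[238. 217.] ctr [507.3 220.3] size [ 77.7 112.6] long dir -36.4
[379. 224.] ctr [ 489.7 -139.4] size [ 99.4 199.3] long dir -17.2
[384. 201.] ctr [ 545.9 -154.3] size [24.5 28.8] long dir -18.4
```

View pics/crop.png

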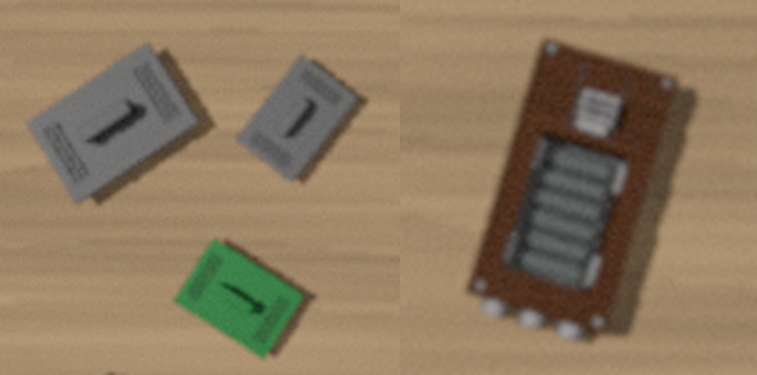

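Confirmed: the small grey cover measures 113x78 and lies at (0.507, 0.220), long axis -36.4°. The amp's x axis is at about -17.2°, with the catch at the far end. Next I'll work out the move to above the cover.

```bash
cat > go.py <<'E'
import sys
from h import *
# target x y z (mm) yaw(deg) rows
x,y,z,yaw,n=map(float,sys.argv[1:6]);n=int(n)
o=ctrl.get_obs();p=np.array(o['ee_pos'])*1000;r=o['eef_rot'];M=R.from_euler('xyz',r)
G=R.from_euler('xyz',[180,0,yaw],degrees=True)
rv=(M.inv()*G).as_rotvec()
print('at',p.round(1),np.degrees(r).round(2),'F',np.round(o['force'],1),'grip',round(o['grip_width'],4),'t',o['time_s'])
print('total turn deg',np.degrees(rv).round(2), 'tool shift mm',M.inv().apply(np.array([x,y,z])-p).round(1))
for i in range(n):
    Mi=M*R.from_rotvec(rv*i/n)
    print(Mi.inv().apply((np.array([x,y,z])-p)/n).round(1),np.degrees(rv/n).round(2))
E
python3 go.py 507 220 150 143.6 15
```

```text
at [202.8 511.  212.9] [-179.94   -0.    158.35] F [ 0.3  0.5 -1.4] grip 0.0939 t 0.1
total turn deg [-6.000e-02  1.000e-02  1.475e+01] tool shift mm [-390.1 -158.2   63.1]
[-26.  -10.5   4.2] [-0.    0.    0.98]
[-26.2 -10.1   4.2] [-0.    0.    0.98]
[-26.4  -9.6   4.2] [-0.    0.    0.98]
[-26.5  -9.2   4.2] [-0.    0.    0.98]
[-26.7  -8.7   4.2] [-0.    0.    0.98]
[-26.8  -8.3   4.2] [-0.    0.    0.98]
[-27.   -7.8   4.2] [-0.    0.    0.98]
[-27.1  -7.4   4.2] [-0.    0.    0.98]
[-27.2  -6.9   4.2] [-0.    0.    0.98]
[-27.3  -6.4   4.2] [-0.    0.    0.98]
[-27.4  -6.    4.2] [-0.    0.    0.98]
[-27.5  -5.5   4.2] [-0.    0.    0.98]
[-27.6  -5.    4.2] [-0.    0.    0.98]
[-27.7  -4.5   4.2] [-0.    0.    0.98]
[-27.8  -4.1   4.2] [-0.    0.    0.98]
```

Emit:
play_rows([
  {"dx": -0.026, "dy": -0.0105, "dz": 0.004, "az": 1},
  {"dx": -0.026, "dy": -0.01, "dz": 0.004, "az": 1},
  {"dx": -0.026, "dy": -0.0095, "dz": 0.004, "az": 1},
  {"dx": -0.0265, "dy": -0.009, "dz": 0.004, "az": 1},
  {"dx": -0.0265, "dy": -0.0085, "dz": 0.004, "az": 1},
], claw=0.6)

```text
validation failed for argument at $.co...
```

Emit:
play_rows([
  {"dx": -0.027, "dy": -0.008, "dz": 0.004, "az": 1},
  {"dx": -0.027, "dy": -0.008, "dz": 0.004, "az": 1},
  {"dx": -0.027, "dy": -0.0075, "dz": 0.004, "az": 1},
  {"dx": -0.027, "dy": -0.007, "dz": 0.004, "az": 1},
  {"dx": -0.027, "dy": -0.0065, "dz": 0.004, "az": 1},
])

```text
validation failed for argument at $.co...
```

Emit:
play_rows([
  {"dx": -0.0275, "dy": -0.006, "dz": 0.004, "az": 1},
  {"dx": -0.0275, "dy": -0.0055, "dz": 0.004, "az": 1},
  {"dx": -0.0275, "dy": -0.005, "dz": 0.004, "az": 1},
  {"dx": -0.0275, "dy": -0.0045, "dz": 0.004, "az": 1},
  {"dx": -0.028, "dy": -0.004, "dz": 0.004, "az": 1},
])

```text
validation failed for argument at $.co...
```

```bash
python3 go.py 507 220 150 143.6 5
```

```text
at [202.8 511.  212.9] [-179.94   -0.    158.35] F [ 0.3  0.5 -1.4] grip 0.0939 t 0.1
total turn deg [-6.000e-02  1.000e-02  1.475e+01] tool shift mm [-390.1 -158.2   63.1]
[-78.  -31.6  12.6] [-0.01  0.    2.95]
[-79.5 -27.6  12.6] [-0.01  0.    2.95]
[-80.9 -23.5  12.6] [-0.01  0.    2.95]
[-82.  -19.3  12.6] [-0.01  0.    2.95]
[-82.8 -15.   12.6] [-0.01  0.    2.95]
```

Rows apparently need all six fields.

Emit:
play_rows([
  {"dx": -0.026, "dy": -0.0105, "dz": 0.004, "ax": 0, "ay": 0, "az": 1},
  {"dx": -0.026, "dy": -0.01, "dz": 0.004, "ax": 0, "ay": 0, "az": 1},
  {"dx": -0.026, "dy": -0.0095, "dz": 0.004, "ax": 0, "ay": 0, "az": 1},
  {"dx": -0.0265, "dy": -0.009, "dz": 0.004, "ax": 0, "ay": 0, "az": 1},
  {"dx": -0.0265, "dy": -0.0085, "dz": 0.004, "ax": 0, "ay": 0, "az": 1},
], claw=0.6)

```text
time_s: 0.52
ee_pos: [0.3035, 0.4137, 0.1911]
eef_rot: [-3.139, -0.001, 2.681]
force: [-0.2, 0.2, 0.4]
grip_width: 0.064
```

Emit:
play_rows([
  {"dx": -0.027, "dy": -0.008, "dz": 0.004, "ax": 0, "ay": 0, "az": 1},
  {"dx": -0.027, "dy": -0.008, "dz": 0.004, "ax": 0, "ay": 0, "az": 1},
  {"dx": -0.027, "dy": -0.0075, "dz": 0.004, "ax": 0, "ay": 0, "az": 1},
  {"dx": -0.027, "dy": -0.007, "dz": 0.004, "ax": 0, "ay": 0, "az": 1},
  {"dx": -0.027, "dy": -0.0065, "dz": 0.004, "ax": 0, "ay": 0, "az": 1},
])

```text
time_s: 0.93
ee_pos: [0.4081, 0.3107, 0.169]
eef_rot: [-3.137, -0.002, 2.59]
force: [0.5, 0.5, -0.0]
grip_width: 0.0562
```

Emit:
play_rows([
  {"dx": -0.0275, "dy": -0.006, "dz": 0.004, "ax": 0, "ay": 0, "az": 1},
  {"dx": -0.0275, "dy": -0.0055, "dz": 0.004, "ax": 0, "ay": 0, "az": 1},
  {"dx": -0.0275, "dy": -0.005, "dz": 0.004, "ax": 0, "ay": 0, "az": 1},
  {"dx": -0.0275, "dy": -0.0045, "dz": 0.004, "ax": 0, "ay": 0, "az": 1},
  {"dx": -0.028, "dy": -0.004, "dz": 0.004, "ax": 0, "ay": 0, "az": 1},
])

```text
time_s: 1.35
ee_pos: [0.5126, 0.2069, 0.1467]
eef_rot: [-3.134, -0.002, 2.498]
force: [0.1, -0.1, -0.9]
grip_width: 0.0565
```

```bash
python3 go.py 507 220 150 143.6 5
```

```text
at [512.6 206.9 146.7] [-1.7959e+02 -1.4000e-01  1.4310e+02] F [ 0.1 -0.1 -0.9] grip 0.0565 t 1.35
total turn deg [-0.41 -0.14 -0.49] tool shift mm [12.3  7.  -3.3]
[ 2.5  1.4 -0.7] [-0.08 -0.03 -0.1 ]
[ 2.5  1.4 -0.7] [-0.08 -0.03 -0.1 ]
[ 2.5  1.4 -0.7] [-0.08 -0.03 -0.1 ]
[ 2.5  1.4 -0.7] [-0.08 -0.03 -0.1 ]
[ 2.5  1.4 -0.7] [-0.08 -0.03 -0.1 ]
```

Emit:
play_rows([
  {"dx": 0.012, "dy": 0.007, "dz": -0.003, "ax": -0.4, "ay": -0.15, "az": -0.5},
  {"dx": 0, "dy": 0, "dz": 0, "ax": 0, "ay": 0, "az": 0},
  {"dx": 0, "dy": 0, "dz": 0, "ax": 0, "ay": 0, "az": 0},
  {"dx": 0, "dy": 0, "dz": 0, "ax": 0, "ay": 0, "az": 0},
  {"dx": 0, "dy": 0, "dz": 0, "ax": 0, "ay": 0, "az": 0},
])

```text
time_s: 1.77
ee_pos: [0.509, 0.2159, 0.1473]
eef_rot: [-3.138, -0.001, 2.501]
force: [0.0, -0.5, -0.3]
grip_width: 0.0565
```

```bash
python3 go.py 507 220 150 143.6 1; python3 - <<'E'
from h import *
c,im=shot('wrist','w1.png')
H,S,V=cv2.split(cv2.cvtColor(im,cv2.COLOR_BGR2HSV))
m=((S<60)&(V>50)).astype(np.uint8)*255
cs,_=cv2.findContours(m,cv2.RETR_EXTERNAL,cv2.CHAIN_APPROX_NONE)
for k in sorted(cs,key=cv2.contourArea)[::-1][:4]:
    w=ray(c,k.reshape(-1,2),.019)[:,:2]*1000
    r=cv2.minAreaRect(w.astype(np.float32));b=cv2.boxPoints(r);l=max((b[1]-b[0],b[2]-b[1]),key=np.linalg.norm)
    print(cv2.boundingRect(k),np.round(r[0],1),np.round(r[1],1),np.degrees(np.arctan2(l[1],l[0])).round(1))
E
```

```text
at [509.  215.9 147.3] [-1.7979e+02 -8.0000e-02  1.4329e+02] F [ 0.  -0.5 -0.3] grip 0.0565 t 1.7667
total turn deg [-0.21 -0.08 -0.31] tool shift mm [ 4.1  2.1 -2.7]
[ 4.1  2.1 -2.7] [-0.21 -0.08 -0.31]
(398, 0, 155, 163) [501.  416.5] [105.  154.3] -55.2
(209, 279, 219, 61) [623.5 128.2] [267.9  85. ] 53.5
(287, 140, 71, 99) [506.3 222. ] [ 75.6 110.6] -36.6
(541, 243, 99, 71) [792.2 416. ] [147.2  72.2] 31.4
```

View pics/w1.png

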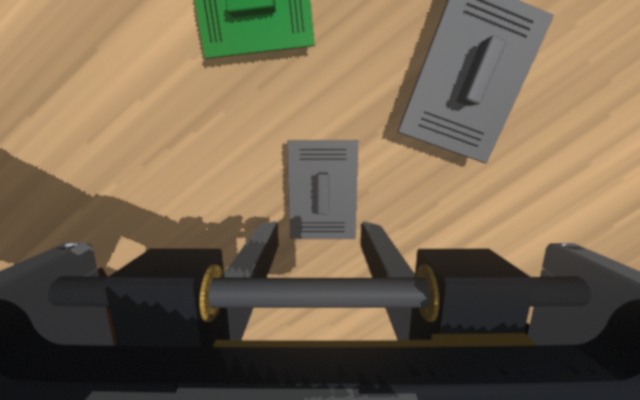

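The wrist view shows the small cover at rows 140–239, columns 287–358, aligned with the jaws and between the fingers. The refined centre is (0.5065, 0.2215), yaw 143.5°.

```bash
python3 go.py 506.5 221.5 60 143.5 5
```

```text
at [509.  215.9 147.3] [-1.7979e+02 -7.0000e-02  1.4329e+02] F [-0.4  0.4  0.7] grip 0.0567 t 1.8167
total turn deg [-0.21 -0.07 -0.21] tool shift mm [ 5.2  3.3 87.3]
[ 1.   0.7 17.5] [-0.04 -0.01 -0.04]
[ 1.   0.6 17.5] [-0.04 -0.01 -0.04]
[ 1.1  0.6 17.5] [-0.04 -0.01 -0.04]
[ 1.1  0.6 17.5] [-0.04 -0.01 -0.04]
[ 1.1  0.6 17.5] [-0.04 -0.01 -0.04]
```

Emit:
play_rows([
  {"dx": 0.002, "dy": 0.001, "dz": 0.018, "ax": -0.1, "ay": 0, "az": -0.1},
  {"dx": 0.002, "dy": 0.001, "dz": 0.018, "ax": -0.1, "ay": 0, "az": -0.1},
  {"dx": 0.001, "dy": 0.001, "dz": 0.018, "ax": 0, "ay": 0, "az": 0},
  {"dx": 0.001, "dy": 0.001, "dz": 0.018, "ax": 0, "ay": 0, "az": 0},
  {"dx": 0, "dy": 0, "dz": 0.005, "ax": 0, "ay": 0, "az": 0},
])

```text
time_s: 2.23
ee_pos: [0.5064, 0.2251, 0.0704]
eef_rot: [3.137, 0.002, 2.508]
force: [0.3, 0.1, -0.2]
grip_width: 0.0565
```

```bash
python3 go.py 506.5 221.5 30 143.5 5
```

```text
at [506.4 225.1  70.4] [1.7973e+02 1.2000e-01 1.4371e+02] F [ 0.3  0.1 -0.2] grip 0.0565 t 2.2333
total turn deg [0.27 0.12 0.21] tool shift mm [-2.1 -3.  40.4]
[-0.4 -0.6  8.1] [0.05 0.02 0.04]
[-0.4 -0.6  8.1] [0.05 0.02 0.04]
[-0.4 -0.6  8.1] [0.05 0.02 0.04]
[-0.4 -0.6  8.1] [0.05 0.02 0.04]
[-0.4 -0.6  8.1] [0.05 0.02 0.04]
```

Emit:
play_rows([
  {"dx": -0.001, "dy": -0.001, "dz": 0.01, "ax": 0.1, "ay": 0, "az": 0.1},
  {"dx": -0.0005, "dy": -0.001, "dz": 0.01, "ax": 0.1, "ay": 0.1, "az": 0.1},
  {"dx": -0.0005, "dy": -0.0005, "dz": 0.008, "ax": 0, "ay": 0, "az": 0},
  {"dx": 0, "dy": 0, "dz": 0.003, "ax": 0, "ay": 0, "az": 0},
  {"dx": 0, "dy": 0, "dz": 0.002, "ax": 0, "ay": 0, "az": 0},
])

```text
time_s: 2.65
ee_pos: [0.5068, 0.2222, 0.0358]
eef_rot: [3.14, 0.001, 2.506]
force: [-0.2, -0.3, -0.4]
grip_width: 0.0564
```

```bash
python3 go.py 506.5 221.5 30 143.5 1
```

```text
at [506.8 222.2  35.8] [1.7990e+02 4.0000e-02 1.4357e+02] F [-0.2 -0.3 -0.4] grip 0.0564 t 2.65
total turn deg [0.1  0.04 0.07] tool shift mm [-0.2 -0.8  5.8]
[-0.2 -0.8  5.8] [0.1  0.04 0.07]
```

Emit:
play_rows([
  {"dx": 0, "dy": -0.0005, "dz": 0.003, "ax": 0, "ay": 0, "az": 0},
  {"dx": 0, "dy": 0, "dz": 0.003, "ax": 0, "ay": 0, "az": 0},
  {"dx": 0, "dy": 0, "dz": 0.001, "ax": 0, "ay": 0, "az": 0},
  {"dx": 0, "dy": 0, "dz": 0, "ax": 0, "ay": 0, "az": 0},
  {"dx": 0, "dy": 0, "dz": 0, "ax": 0, "ay": 0, "az": 0},
])

```text
time_s: 3.07
ee_pos: [0.5073, 0.2218, 0.0291]
eef_rot: [3.138, 0.002, 2.505]
force: [0.6, -1.5, -0.1]
grip_width: 0.0564
```

Emit:
play_rows([
  {"dx": 0, "dy": 0, "dz": 0, "ax": 0, "ay": 0, "az": 0},
  {"dx": 0, "dy": 0, "dz": 0, "ax": 0, "ay": 0, "az": 0},
  {"dx": 0, "dy": 0, "dz": 0, "ax": 0, "ay": 0, "az": 0},
  {"dx": 0, "dy": 0, "dz": 0, "ax": 0, "ay": 0, "az": 0},
  {"dx": 0, "dy": 0, "dz": 0, "ax": 0, "ay": 0, "az": 0},
], claw=0, squeeze=20)

```text
time_s: 3.48
ee_pos: [0.5076, 0.222, 0.0299]
eef_rot: [3.137, 0.002, 2.506]
force: [0.2, 0.2, -0.0]
grip_width: 0.0263
```

```bash
python3 go.py 506.5 221.5 150 143.5 1
```

```text
at [507.6 222.   29.9] [1.7975e+02 1.4000e-01 1.4356e+02] F [ 0.2  0.2 -0. ] grip 0.0263 t 3.4833
total turn deg [0.25 0.14 0.06] tool shift mm [   0.3   -0.6 -120.1]
[   0.3   -0.6 -120.1] [0.25 0.14 0.06]
```

Emit:
play_rows([
  {"dx": 0, "dy": 0, "dz": 0, "ax": 0, "ay": 0, "az": 0},
  {"dx": 0, "dy": 0, "dz": 0, "ax": 0, "ay": 0, "az": 0},
  {"dx": 0, "dy": 0, "dz": 0, "ax": 0, "ay": 0, "az": 0},
  {"dx": 0, "dy": 0, "dz": 0, "ax": 0, "ay": 0, "az": 0},
  {"dx": 0, "dy": 0, "dz": 0, "ax": 0, "ay": 0, "az": 0},
])

```text
time_s: 3.9
ee_pos: [0.5077, 0.222, 0.03]
eef_rot: [3.137, 0.002, 2.506]
force: [0.5, 0.3, -0.0]
grip_width: 0.0122
```

Emit:
play_rows([
  {"dx": 0, "dy": 0, "dz": -0.005, "ax": 0, "ay": 0, "az": 0},
  {"dx": 0, "dy": 0, "dz": -0.01, "ax": 0, "ay": 0, "az": 0},
  {"dx": 0, "dy": 0, "dz": -0.03, "ax": 0, "ay": 0, "az": 0},
  {"dx": 0, "dy": 0, "dz": -0.035, "ax": 0, "ay": 0, "az": 0},
  {"dx": 0, "dy": 0, "dz": -0.035, "ax": 0, "ay": 0, "az": 0},
])

```text
time_s: 4.32
ee_pos: [0.5036, 0.2205, 0.1439]
eef_rot: [-3.135, -0.005, 2.505]
force: [0.1, 0.3, -1.5]
grip_width: 0.0119
```

```bash
python3 go.py 478 -135 160 162.8 15
```

```text
at [503.6 220.5 143.9] [-179.6    -0.3   143.55] F [ 0.1  0.3 -1.5] grip 0.0119 t 4.3167
total turn deg [ -0.35  -0.36 -19.25] tool shift mm [-190.5 -301.3  -15. ]
[-12.7 -20.1  -1. ] [-0.02 -0.02 -1.28]
[-12.2 -20.4  -1. ] [-0.02 -0.02 -1.28]
[-11.8 -20.6  -1. ] [-0.02 -0.02 -1.28]
[-11.3 -20.9  -1. ] [-0.02 -0.02 -1.28]
[-10.9 -21.1  -1. ] [-0.02 -0.02 -1.28]
[-10.4 -21.4  -1. ] [-0.02 -0.02 -1.28]
[ -9.9 -21.6  -1. ] [-0.02 -0.02 -1.28]
[ -9.4 -21.8  -1. ] [-0.02 -0.02 -1.28]
[ -8.9 -22.   -1. ] [-0.02 -0.02 -1.28]
[ -8.4 -22.2  -1. ] [-0.02 -0.02 -1.28]
[ -7.9 -22.4  -1. ] [-0.02 -0.02 -1.28]
[ -7.4 -22.6  -1. ] [-0.02 -0.02 -1.28]
[ -6.9 -22.7  -1.1] [-0.02 -0.02 -1.28]
[ -6.4 -22.9  -1.1] [-0.02 -0.02 -1.28]
[ -5.9 -23.   -1.1] [-0.02 -0.02 -1.28]
```

The cover is held (11.9 mm opening). Next I'll refine the bay position from the deck corner screws and the mouth in the existing images.

```bash
python3 - <<'E'
from h import *
c,im=load('top0.png')
px=[(371.7,183.2),(404.8,193.2),(352.4,250.1),(385.2,260.2)]
w=ray(c,px,.046)[:,:2]*1000;print(w.round(1).tolist())
ctr=w.mean(0);d=(w[0]+w[1]-w[2]-w[3]);a=np.arctan2(d[1],d[0]);print('ctr',ctr,'dir',np.degrees(a),'bay',ctr-20*np.array([np.cos(a),np.sin(a)]))
# mouth: non-brown region inside case
S=cv2.cvtColor(im,cv2.COLOR_BGR2HSV)[:,:,1];roi=np.zeros(S.shape,bool);roi[207:255,350:405]=1
m=((S<80)&roi).astype(np.uint8)*255;m=cv2.morphologyEx(m,cv2.MORPH_CLOSE,np.ones((3,3)))
poly=cv2.convexHull(np.array(px,np.int32));pm=np.zeros_like(m);cv2.fillConvexPoly(pm,poly,255);m&=pm
k=max(cv2.findContours(m,0,1)[0],key=cv2.contourArea)
r=cv2.minAreaRect((ray(c,k.reshape(-1,2),.045)[:,:2]*1000).astype(np.float32));print(r)
c,im=load('scene0.png');cv2.imwrite('pics/sc.png',cv2.resize(im[160:225,245:335],None,fx=8,fy=8,interpolation=2))
E
```

```text
[[593.8, -125.0], [568.4, -209.0], [423.5, -75.6], [399.1, -157.5]]
ctr [ 496.1741871  -141.75002548] dir -16.543870282599382 bay [ 477.00214733 -136.05503726]
((475.8866271972656, -135.12173461914062), (67.73353576660156, 98.90467834472656), 73.503173828125)
```

Emit:
play_rows([
  {"dx": -0.0125, "dy": -0.02, "dz": -0.002, "ax": 0, "ay": 0, "az": -1.3},
  {"dx": -0.012, "dy": -0.0205, "dz": -0.002, "ax": 0, "ay": 0, "az": -1.3},
  {"dx": -0.012, "dy": -0.0205, "dz": -0.002, "ax": 0, "ay": 0, "az": -1.3},
  {"dx": -0.0115, "dy": -0.021, "dz": -0.002, "ax": 0, "ay": 0, "az": -1.3},
  {"dx": -0.011, "dy": -0.021, "dz": -0.002, "ax": 0, "ay": 0, "az": -1.3},
])

```text
time_s: 4.73
ee_pos: [0.4977, 0.1024, 0.1679]
eef_rot: [3.135, 0.006, 2.629]
force: [0.6, 0.3, -1.0]
grip_width: 0.0117
```

Emit:
play_rows([
  {"dx": -0.0105, "dy": -0.0215, "dz": -0.001, "ax": 0, "ay": 0, "az": -1.3},
  {"dx": -0.01, "dy": -0.0215, "dz": -0.001, "ax": 0, "ay": 0, "az": -1.3},
  {"dx": -0.0095, "dy": -0.022, "dz": -0.001, "ax": 0, "ay": 0, "az": -1.3},
  {"dx": -0.009, "dy": -0.022, "dz": -0.001, "ax": 0, "ay": 0, "az": -1.3},
  {"dx": -0.0085, "dy": -0.022, "dz": -0.001, "ax": 0, "ay": 0, "az": -1.3},
])

```text
time_s: 5.15
ee_pos: [0.49, -0.0221, 0.1784]
eef_rot: [3.134, 0.012, 2.749]
force: [0.6, -0.6, -0.8]
grip_width: 0.0117
```

```bash
python3 go.py 474 -133 160 162.8 5
```

```text
at [490.  -22.1 178.4] [179.57   0.67 157.5 ] F [ 0.6 -0.6 -0.8] grip 0.0117 t 5.15
total turn deg [ 0.4   0.69 -5.3 ] tool shift mm [ -27.4 -108.7   17.9]
[ -5.5 -21.7   3.6] [ 0.08  0.14 -1.06]
[ -5.1 -21.8   3.6] [ 0.08  0.14 -1.06]
[ -4.7 -21.9   3.6] [ 0.08  0.14 -1.06]
[ -4.3 -22.    3.6] [ 0.08  0.14 -1.06]
[ -3.9 -22.1   3.7] [ 0.08  0.14 -1.06]
```

Emit:
play_rows([
  {"dx": -0.005, "dy": -0.022, "dz": 0.004, "ax": 0.1, "ay": 0.2, "az": -1.2},
  {"dx": -0.005, "dy": -0.022, "dz": 0.005, "ax": 0.1, "ay": 0.2, "az": -1.2},
  {"dx": -0.004, "dy": -0.022, "dz": 0.006, "ax": 0.1, "ay": 0.2, "az": -1.2},
  {"dx": -0.004, "dy": -0.022, "dz": 0.008, "ax": 0.1, "ay": 0.1, "az": -1.2},
  {"dx": -0.002, "dy": -0.018, "dz": 0.008, "ax": 0, "ay": 0, "az": -1},
])

```text
time_s: 5.57
ee_pos: [0.4722, -0.135, 0.1531]
eef_rot: [3.142, 0.008, 2.855]
force: [0.3, -0.2, -0.7]
grip_width: 0.0121
```

```bash
python3 go.py 476.2 -135.3 120 163.4 5
```

```text
at [ 472.2 -135.   153.1] [180.     0.44 163.59] F [ 0.3 -0.2 -0.7] grip 0.0121 t 5.5667
total turn deg [0.   0.44 0.19] tool shift mm [-3.7  0.9 33.1]
[-0.7  0.2  6.6] [0.   0.09 0.04]
[-0.7  0.2  6.6] [0.   0.09 0.04]
[-0.8  0.2  6.6] [0.   0.09 0.04]
[-0.8  0.2  6.6] [0.   0.09 0.04]
[-0.8  0.2  6.6] [0.   0.09 0.04]
```

Emit:
play_rows([
  {"dx": -0.002, "dy": 0, "dz": 0.01, "ax": 0, "ay": 0.2, "az": 0},
  {"dx": -0.001, "dy": 0, "dz": 0.01, "ax": 0, "ay": 0.2, "az": 0},
  {"dx": -0.001, "dy": 0, "dz": 0.01, "ax": 0, "ay": 0, "az": 0},
  {"dx": 0, "dy": 0, "dz": 0.004, "ax": 0, "ay": 0, "az": 0},
  {"dx": 0, "dy": 0, "dz": 0, "ax": 0, "ay": 0, "az": 0},
])

```text
time_s: 5.98
ee_pos: [0.4758, -0.1373, 0.1176]
eef_rot: [-3.142, 0.001, 2.852]
force: [1.0, 0.8, -0.6]
grip_width: 0.0118
```

```bash
python3 go.py 476.2 -135.3 82 163.4 1; python3 - <<'E'
from h import *
_,a=shot('wrist','w2.png');_,b=shot('top','t2.png')
b=cv2.resize(b[160:280,320:440],(400,400),interpolation=2)
cv2.imwrite('pics/v2.png',np.hstack([a[:, 130:530],b]))
E
```

```text
at [ 475.8 -137.3  117.6] [-1.8000e+02  3.0000e-02  1.6341e+02] F [ 1.   0.8 -0.6] grip 0.0118 t 5.9833
total turn deg [-0.    0.03  0.01] tool shift mm [ 0.2  2.1 35.6]
[ 0.2  2.1 35.6] [-0.    0.03  0.01]
```

View pics/v2.png

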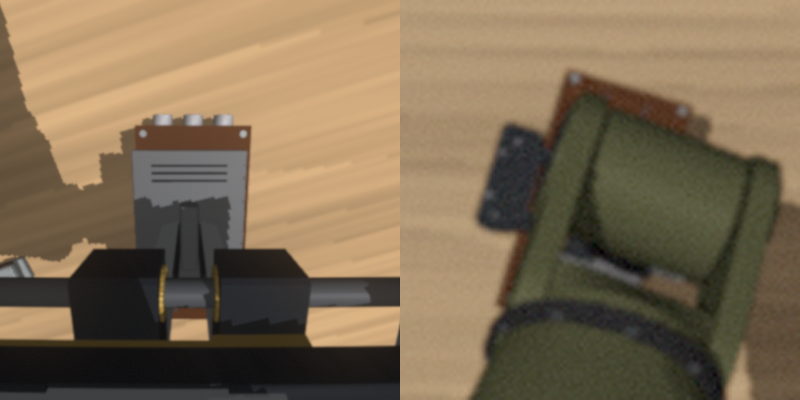

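Wrist view: the held cover is square in the jaws (near edge at row 150). The near deck screws are at about (273,133) and (373,134). I'll compute the bay from these screws, which sit 69 mm short of the bay centre.

```bash
python3 - <<'E'
from h import *
c,im=load('w2.png')
g=cv2.cvtColor(im,cv2.COLOR_BGR2GRAY);S=cv2.cvtColor(im,cv2.COLOR_BGR2HSV)[:,:,1]
sc=[]
for u,v in((273,133),(373,134)):
    q=((S[v-7:v+8,u-8:u+9]<70)&(g[v-7:v+8,u-8:u+9]>90)).astype(np.uint8);n,l,s,ce=cv2.connectedComponentsWithStats(q)
    i=1+np.argmin([np.hypot(*(ce[j]-[8,7])) for j in range(1,n)]);sc.append((u-8+ce[i][0],v-7+ce[i][1]))
w=ray(c,sc,.046)[:,:2]*1000;print(sc,w.round(1),np.linalg.norm(w[1]-w[0]))
e=w[1]-w[0];n=np.array([-e[1],e[0]])/np.linalg.norm(e);n*=np.sign(n[0]);print('dir',np.degrees(np.arctan2(n[1],n[0])),'bay',w.mean(0)+69*n)
# cover grey plate: sides at rows 155-190, near edge at columns 290-350
m=(S<50)&(g>60)
L=[];Rr=[]
for v in range(155,195,4):
    x=np.where(m[v,250:392])[0]+250; L.append((x[0],v));Rr.append((x[-1],v))
T=[(u,np.where(m[142:165,u])[0][0]+142) for u in range(275,370,8)]
zt=.1176-.030+.019
tc=np.array(ctrl.get_obs()['ee_pos'][:2])*1000;yaw=ctrl.get_obs()['eef_rot'][2]
ex=np.array([np.cos(yaw),np.sin(yaw)]);ey=np.array([np.sin(yaw),-np.cos(yaw)])
f=lambda P:(ray(c,P,zt)[:,:2]*1000-tc)
for nme,P in(('L',L),('R',Rr),('near',T)):
    q=f(P);print(nme,P[0],P[-1],'x',(q@ex)[[0,-1]].round(1),'y',(q@ey)[[0,-1]].round(1))
E
```

```text
[(np.float64(272.5263157894737), np.float64(133.0701754385965)), (np.float64(372.7142857142857), np.float64(133.5))] [[ 399.7 -156.1]
 [ 424.5  -73.8]] 85.9125088387857
dir -16.791045242829732 bay [ 478.14308086 -134.87463103]
L (np.int64(262), 155) (np.int64(263), 191) x [53.6 29.6] y [-37.1 -37.6]
R (np.int64(376), 155) (np.int64(375), 191) x [53.7 29.6] y [37.5 38. ]
near (275, np.int64(150)) (363, np.int64(150)) x [56.9 56.9] y [-28.5  28.9]
```

```bash
python3 go.py 477.7 -135.4 72 163.3 5
```

```text
at [ 476.1 -137.5  118.4] [-1.7999e+02  1.0000e-01  1.6343e+02] F [ 0.1  0.3 -0.2] grip 0.0116 t 6.0833
total turn deg [-0.01  0.1   0.13] tool shift mm [-0.8  2.5 46.4]
[-0.2  0.5  9.3] [-0.    0.02  0.03]
[-0.2  0.5  9.3] [-0.    0.02  0.03]
[-0.2  0.5  9.3] [-0.    0.02  0.03]
[-0.2  0.5  9.3] [-0.    0.02  0.03]
[-0.2  0.5  9.3] [-0.    0.02  0.03]
```

Emit:
play_rows([
  {"dx": -0.0005, "dy": 0.001, "dz": 0.008, "ax": 0, "ay": 0, "az": 0},
  {"dx": 0, "dy": 0.001, "dz": 0.008, "ax": 0, "ay": 0, "az": 0},
  {"dx": 0, "dy": 0.0005, "dz": 0.008, "ax": 0, "ay": 0, "az": 0},
  {"dx": 0, "dy": 0, "dz": 0.005, "ax": 0, "ay": 0, "az": 0},
  {"dx": 0, "dy": 0, "dz": 0, "ax": 0, "ay": 0, "az": 0},
], squeeze=40)

```text
time_s: 6.5
ee_pos: [0.4782, -0.1339, 0.0875]
eef_rot: [-3.141, 0.004, 2.854]
force: [-0.1, -0.2, -1.0]
grip_width: 0.0116
```

```bash
python3 go.py 477.7 -135.4 72 163.3 5
```

```text
at [ 478.2 -133.9   87.5] [-179.99    0.21  163.52] F [-0.1 -0.2 -1. ] grip 0.0116 t 6.5
total turn deg [-0.01  0.21  0.22] tool shift mm [ 0.1 -1.5 15.5]
[ 0.  -0.3  3.1] [-0.    0.04  0.04]
[ 0.  -0.3  3.1] [-0.    0.04  0.04]
[ 0.  -0.3  3.1] [-0.    0.04  0.04]
[ 0.  -0.3  3.1] [-0.    0.04  0.04]
[ 0.  -0.3  3.1] [-0.    0.04  0.04]
```

Emit:
play_rows([
  {"dx": 0, "dy": -0.0005, "dz": 0.004, "ax": 0, "ay": 0.1, "az": 0.1},
  {"dx": 0, "dy": -0.0005, "dz": 0.004, "ax": 0, "ay": 0.1, "az": 0.1},
  {"dx": 0, "dy": -0.0002, "dz": 0.004, "ax": 0, "ay": 0, "az": 0},
  {"dx": 0, "dy": 0, "dz": 0.003, "ax": 0, "ay": 0, "az": 0},
  {"dx": 0, "dy": 0, "dz": 0.001, "ax": 0, "ay": 0, "az": 0},
])

```text
time_s: 6.92
ee_pos: [0.4779, -0.1354, 0.0699]
eef_rot: [-3.141, -0.0, 2.85]
force: [-0.9, 0.0, -0.4]
grip_width: 0.0119
```

```bash
python3 go.py 477.7 -135.4 68 163.3 1
```

```text
at [ 477.9 -135.4   69.9] [-1.7999e+02 -2.0000e-02  1.6329e+02] F [-0.9  0.  -0.4] grip 0.0119 t 6.9167
total turn deg [-0.01 -0.02 -0.01] tool shift mm [ 0.2 -0.1  1.9]
[ 0.2 -0.1  1.9] [-0.01 -0.02 -0.01]
```

The cover is inside the mouth with no side force. Now press.

Emit:
play_rows([
  {"dx": 0, "dy": 0, "dz": 0.002, "ax": 0, "ay": 0, "az": 0},
  {"dx": 0, "dy": 0, "dz": 0.002, "ax": 0, "ay": 0, "az": 0},
  {"dx": 0, "dy": 0, "dz": 0.002, "ax": 0, "ay": 0, "az": 0},
  {"dx": 0, "dy": 0, "dz": 0.002, "ax": 0, "ay": 0, "az": 0},
  {"dx": 0, "dy": 0, "dz": 0.002, "ax": 0, "ay": 0, "az": 0},
])

```text
time_s: 7.33
ee_pos: [0.4799, -0.1355, 0.0634]
eef_rot: [3.141, 0.005, 2.85]
force: [-8.9, 4.0, 12.3]
grip_width: 0.0114
```

```bash
python3 go.py 477.7 -135.4 60 163.3 1
```

```text
at [ 479.9 -135.5   63.4] [179.98   0.29 163.28] F [-8.9  4.  12.3] grip 0.0114 t 7.3333
total turn deg [ 0.02  0.29 -0.02] tool shift mm [ 2.2 -0.5  3.4]
[ 2.2 -0.5  3.4] [ 0.02  0.29 -0.02]
```

Vertical force 12 N, and the tool has drifted about 2 mm toward the catch. I'll correct sideways and keep pressing.

Emit:
play_rows([
  {"dx": 0.002, "dy": 0, "dz": 0.001, "ax": 0, "ay": 0.2, "az": 0},
  {"dx": 0.0015, "dy": 0, "dz": 0.002, "ax": 0, "ay": 0.1, "az": 0},
  {"dx": 0.0005, "dy": 0, "dz": 0.003, "ax": 0, "ay": 0, "az": 0},
  {"dx": 0.0005, "dy": 0, "dz": 0.003, "ax": 0, "ay": 0, "az": 0},
  {"dx": 0.0005, "dy": 0, "dz": 0.003, "ax": 0, "ay": 0, "az": 0},
])

```text
time_s: 7.75
ee_pos: [0.4783, -0.1351, 0.0592]
eef_rot: [-3.142, 0.009, 2.85]
force: [-19.9, 7.6, 51.4]
grip_width: 0.0116
```

```bash
python3 go.py 477.7 -135.4 60 163.3 1
```

```text
at [ 478.3 -135.1   59.2] [-180.      0.54  163.3 ] F [-19.9   7.6  51.4] grip 0.0116 t 7.75
total turn deg [-0.    0.54  0.  ] tool shift mm [ 0.5 -0.5 -0.8]
[ 0.5 -0.5 -0.8] [-0.    0.54  0.  ]
```

Reached z = 59.2 with a hard 51 N contact (seated would be about 60), so it is probably home. Back off, open and look.

Emit:
play_rows([
  {"dx": 0, "dy": 0, "dz": -0.001, "ax": 0, "ay": 0, "az": 0},
  {"dx": 0, "dy": 0, "dz": 0, "ax": 0, "ay": 0, "az": 0},
  {"dx": 0, "dy": 0, "dz": 0, "ax": 0, "ay": 0, "az": 0},
  {"dx": 0, "dy": 0, "dz": 0, "ax": 0, "ay": 0, "az": 0},
  {"dx": 0, "dy": 0, "dz": 0, "ax": 0, "ay": 0, "az": 0},
], claw=0.5)

```text
time_s: 8.17
ee_pos: [0.4776, -0.135, 0.0605]
eef_rot: [-3.141, 0.009, 2.85]
force: [-0.5, -0.1, 0.4]
grip_width: 0.0413
```

Emit:
play_rows([
  {"dx": 0, "dy": 0, "dz": -0.006, "ax": 0, "ay": 0, "az": 0},
  {"dx": 0, "dy": 0, "dz": -0.02, "ax": 0, "ay": 0, "az": 0},
  {"dx": 0, "dy": 0, "dz": -0.03, "ax": 0, "ay": 0, "az": 0},
  {"dx": 0, "dy": 0, "dz": -0.03, "ax": 0, "ay": 0, "az": 0},
  {"dx": 0, "dy": 0, "dz": -0.01, "ax": 0, "ay": 0, "az": 0},
])

```text
time_s: 8.58
ee_pos: [0.4745, -0.134, 0.157]
eef_rot: [3.142, -0.001, 2.85]
force: [0.1, -1.4, 0.8]
grip_width: 0.047
```

```bash
python3 go.py 477.7 -135.4 100 163.3 1; python3 - <<'E'
from h import *
_,a=shot('wrist','w3.png');_,b=shot('scene','s3.png')
b=cv2.resize(b[150:230,240:340],(500,400),interpolation=2)
cv2.imwrite('pics/v3.png',np.hstack([a[:, 180:480],b]))
E
```

```text
at [ 474.5 -134.   157. ] [ 1.800e+02 -8.000e-02  1.633e+02] F [ 0.1 -1.4  0.8] grip 0.047 t 8.5833
total turn deg [ 0.   -0.08  0.  ] tool shift mm [-3.5 -0.4 56.9]
[-3.5 -0.4 56.9] [ 0.   -0.08  0.  ]
```

View pics/v3.png

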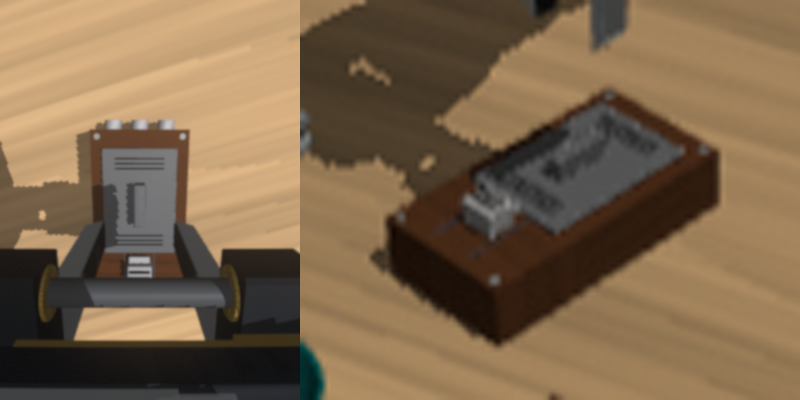

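The cover looks flush in both views (wrist plate at cols 102–177, rows 149–252 of the crop) and the catch is open. I'll check level numerically and plan the push: closed fingers go behind the block at bay +103, then push along tool +x.

```bash
python3 - <<'E'
from h import *
c,im=load('w3.png')
g=cv2.cvtColor(im,cv2.COLOR_BGR2GRAY);S=cv2.cvtColor(im,cv2.COLOR_BGR2HSV)[:,:,1].astype(int)
# sub-pixel width of the grey plate per row, in mm at the seated height
for v in (152,165,180,200,220,235,245):
    x=np.where(S[v,265:375]<75)[0]+265
    w=ray(c,[(x[0]-.5,v),(x[-1]+.5,v)],.049)[:,:2]*1000
    print(v,x[0],x[-1],'width',np.linalg.norm(w[1]-w[0]).round(1),'mid',w.mean(0).round(1))
q=ray(c,[(318,149),(318,252)],.049)[:,:2]*1000;print('length',np.linalg.norm(q[1]-q[0]),'mid',q.mean(0))
E
python3 go.py 575.7 -164.6 110 163.3 8
```

```text
152 281 357 width 77.1 mid [ 427.  -119.6]
165 281 356 width 76.9 mid [ 439.3 -123.8]
180 282 356 width 76.8 mid [ 454.1 -127.7]
200 283 355 width 76.0 mid [ 474.3 -133.7]
220 283 355 width 77.3 mid [ 495.1 -140. ]
235 265 374 width 118.1 mid [ 511.4 -144.3]
245 265 374 width 119.2 mid [ 522.4 -147.6]
length 110.4918157733496 mid [ 476.81784685 -135.59392817]
at [ 474.4 -134.   155.2] [ 1.800e+02 -9.000e-02  1.633e+02] F [ 0.6 -0.3  0.1] grip 0.0474 t 8.6833
total turn deg [ 0.   -0.09  0.  ] tool shift mm [-105.9   -0.2   45. ]
[-13.2  -0.    5.6] [ 0.   -0.01  0.  ]
[-13.2  -0.    5.6] [ 0.   -0.01  0.  ]
[-13.2  -0.    5.6] [ 0.   -0.01  0.  ]
[-13.2  -0.    5.6] [ 0.   -0.01  0.  ]
[-13.2  -0.    5.6] [ 0.   -0.01  0.  ]
[-13.2  -0.    5.6] [ 0.   -0.01  0.  ]
[-13.2  -0.    5.6] [ 0.   -0.01  0.  ]
[-13.2  -0.    5.6] [ 0.   -0.01  0.  ]
```

The plate measures a uniform 76–77 mm wide when cast at seated height, centred at (476.8, -135.6), so it is level and home. Now for the catch.

Emit:
play_rows([
  {"dx": -0.02, "dy": 0, "dz": 0, "ax": 0, "ay": 0, "az": 0},
  {"dx": -0.025, "dy": 0, "dz": 0.002, "ax": 0, "ay": 0, "az": 0},
  {"dx": -0.025, "dy": 0, "dz": 0.004, "ax": 0, "ay": 0, "az": 0},
  {"dx": -0.025, "dy": 0, "dz": 0.006, "ax": 0, "ay": 0, "az": 0},
  {"dx": -0.008, "dy": 0, "dz": 0.006, "ax": 0, "ay": 0, "az": 0},
], claw=0)

```text
time_s: 9.1
ee_pos: [0.5743, -0.1639, 0.1324]
eef_rot: [3.141, -0.005, 2.85]
force: [0.3, -0.1, -0.6]
grip_width: 0.0173
```

```bash
python3 go.py 575.7 -164.6 75 163.3 5
```

```text
at [ 574.3 -163.9  132.4] [179.99  -0.29 163.3 ] F [ 0.3 -0.1 -0.6] grip 0.0173 t 9.1
total turn deg [ 0.01 -0.29 -0.  ] tool shift mm [-1.8 -0.3 57.4]
[-0.4 -0.1 11.5] [ 0.   -0.06 -0.  ]
[-0.4 -0.1 11.5] [ 0.   -0.06 -0.  ]
[-0.3 -0.1 11.5] [ 0.   -0.06 -0.  ]
[-0.3 -0.1 11.5] [ 0.   -0.06 -0.  ]
[-0.3 -0.1 11.5] [ 0.   -0.06 -0.  ]
```

Emit:
play_rows([
  {"dx": -0.0005, "dy": 0, "dz": 0.012, "ax": 0, "ay": -0.1, "az": 0},
  {"dx": 0, "dy": 0, "dz": 0.014, "ax": 0, "ay": -0.1, "az": 0},
  {"dx": 0, "dy": 0, "dz": 0.014, "ax": 0, "ay": 0, "az": 0},
  {"dx": 0, "dy": 0, "dz": 0.009, "ax": 0, "ay": 0, "az": 0},
  {"dx": 0, "dy": 0, "dz": 0.002, "ax": 0, "ay": 0, "az": 0},
])

```text
time_s: 9.52
ee_pos: [0.5732, -0.1635, 0.0696]
eef_rot: [3.141, -0.013, 2.85]
force: [-1.1, -0.1, 0.3]
grip_width: 0.0001
```

```bash
python3 go.py 575.7 -164.6 58 163.3 4; python3 - <<'E'
from h import *
_,a=shot('wrist','w4.png');_,b=shot('scene','s4.png')
b=cv2.resize(b[150:230,240:340],(500,400),interpolation=2)
cv2.imwrite('pics/v4.png',np.hstack([a[:, 180:480],b]))
E
```

```text
at [ 573.2 -163.5   69.6] [179.96  -0.73 163.29] F [-1.1 -0.1  0.3] grip 0.0001 t 9.5167
total turn deg [ 0.04 -0.73 -0.01] tool shift mm [-2.9 -0.4 11.6]
[-0.7 -0.1  2.9] [ 0.01 -0.18 -0.  ]
[-0.7 -0.1  2.9] [ 0.01 -0.18 -0.  ]
[-0.7 -0.1  2.9] [ 0.01 -0.18 -0.  ]
[-0.7 -0.1  2.9] [ 0.01 -0.18 -0.  ]
```

View pics/v4.png

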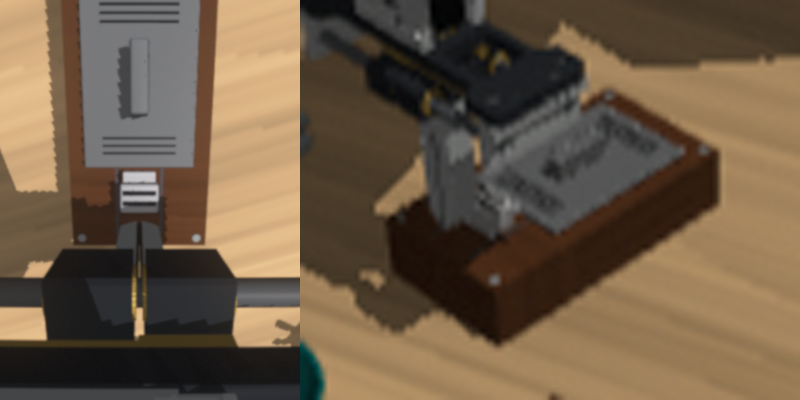

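The fingers are directly behind the catch block (crop cols 118–160; finger edge at row 222, block rear at row 213). Lower them to 5 mm above the deck.

Emit:
play_rows([
  {"dx": -0.001, "dy": 0, "dz": 0.003, "ax": 0, "ay": -0.3, "az": 0},
  {"dx": -0.001, "dy": 0, "dz": 0.003, "ax": 0, "ay": -0.3, "az": 0},
  {"dx": -0.0005, "dy": 0, "dz": 0.003, "ax": 0, "ay": -0.1, "az": 0},
  {"dx": 0, "dy": 0, "dz": 0.002, "ax": 0, "ay": 0, "az": 0},
  {"dx": 0, "dy": 0, "dz": 0, "ax": 0, "ay": 0, "az": 0},
])

```text
time_s: 10.03
ee_pos: [0.5775, -0.1648, 0.0619]
eef_rot: [3.141, 0.007, 2.85]
force: [-1.0, -0.9, -0.1]
grip_width: 0.0007
```

Emit:
play_rows([
  {"dx": 0.002, "dy": 0, "dz": 0, "ax": 0, "ay": 0, "az": 0},
  {"dx": 0.003, "dy": 0, "dz": 0, "ax": 0, "ay": 0, "az": 0},
  {"dx": 0.003, "dy": 0, "dz": 0, "ax": 0, "ay": 0, "az": 0},
  {"dx": 0.002, "dy": 0, "dz": 0, "ax": 0, "ay": 0, "az": 0},
  {"dx": 0.001, "dy": 0, "dz": 0, "ax": 0, "ay": 0, "az": 0},
])

```text
time_s: 10.45
ee_pos: [0.5664, -0.1615, 0.0625]
eef_rot: [3.141, 0.008, 2.85]
force: [1.8, -0.5, -1.6]
grip_width: 0.0005
```

```bash
python3 go.py 550.7 -157.4 58 163.3 1
```

```text
at [ 566.4 -161.5   62.5] [179.98   0.49 163.29] F [ 1.8 -0.5 -1.6] grip 0.0005 t 10.45
total turn deg [ 0.02  0.49 -0.01] tool shift mm [16.2 -0.6  4.4]
[16.2 -0.6  4.4] [ 0.02  0.49 -0.01]
```

Contact at about 2 N. Keep pushing.

Emit:
play_rows([
  {"dx": 0.002, "dy": 0, "dz": 0.0005, "ax": 0, "ay": 0.2, "az": 0},
  {"dx": 0.002, "dy": 0, "dz": 0.0005, "ax": 0, "ay": 0.1, "az": 0},
  {"dx": 0.002, "dy": 0, "dz": 0, "ax": 0, "ay": 0, "az": 0},
  {"dx": 0.002, "dy": 0, "dz": 0, "ax": 0, "ay": 0, "az": 0},
  {"dx": 0.002, "dy": 0, "dz": 0, "ax": 0, "ay": 0, "az": 0},
])

```text
time_s: 10.87
ee_pos: [0.5581, -0.1591, 0.0626]
eef_rot: [3.141, 0.01, 2.85]
force: [20.2, -5.5, -11.2]
grip_width: 0.0
```

Emit:
play_rows([
  {"dx": 0.001, "dy": 0, "dz": 0, "ax": 0, "ay": 0, "az": 0},
  {"dx": 0.001, "dy": 0, "dz": 0, "ax": 0, "ay": 0, "az": 0},
  {"dx": 0.001, "dy": 0, "dz": 0, "ax": 0, "ay": 0, "az": 0},
  {"dx": 0.001, "dy": 0, "dz": 0, "ax": 0, "ay": 0, "az": 0},
  {"dx": 0.001, "dy": 0, "dz": 0, "ax": 0, "ay": 0, "az": 0},
])

```text
time_s: 11.28
ee_pos: [0.5582, -0.1591, 0.0628]
eef_rot: [3.141, 0.026, 2.849]
force: [10.7, -3.6, -7.2]
grip_width: 0.0002
```

```bash
python3 go.py 556.5 -158.6 62 163.3 1
```

```text
at [ 558.2 -159.1   62.8] [179.98   1.5  163.26] F [10.7 -3.6 -7.2] grip 0.0002 t 11.2833
total turn deg [ 0.02  1.5  -0.04] tool shift mm [ 1.8 -0.   0.8]
[ 1.8 -0.   0.8] [ 0.02  1.5  -0.04]
```

Stalled at 20 N with the finger at bay +84.7 (expected end about +83), so this looks like the end stop. Back off, rise and look.

Emit:
play_rows([
  {"dx": -0.003, "dy": 0, "dz": 0, "ax": 0, "ay": 0.5, "az": 0},
  {"dx": -0.005, "dy": 0, "dz": 0, "ax": 0, "ay": 0.5, "az": 0},
  {"dx": -0.004, "dy": 0, "dz": -0.003, "ax": 0, "ay": 0.5, "az": 0},
  {"dx": 0, "dy": 0, "dz": -0.02, "ax": 0, "ay": 0, "az": 0},
  {"dx": 0, "dy": 0, "dz": -0.03, "ax": 0, "ay": 0, "az": 0},
])

```text
time_s: 11.7
ee_pos: [0.5675, -0.1618, 0.1115]
eef_rot: [3.141, -0.016, 2.849]
force: [-0.5, -0.2, 0.5]
grip_width: 0.0003
```

```bash
python3 - <<'E'
from h import *
print(ctrl.get_obs()['ee_pos'])
_,a=shot('wrist','w5.png');_,b=shot('scene','s5.png')
b=cv2.resize(b[150:230,240:340],(450,360),interpolation=2)
cv2.imwrite('pics/v5.png',np.hstack([cv2.resize(a[120:300, 230:405],(350,360),interpolation=2),b]))
E
```

```text
[ 0.56749577 -0.16184571  0.1114943 ]
```

View pics/v5.png

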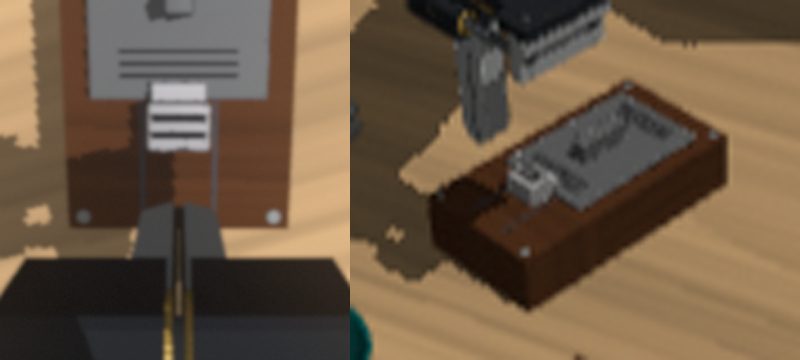

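The tongue (crop rows 82–101) now overlaps the cover's rim (row 100). Quantify the travel from the block's top edges and the two screws behind it.

```bash
python3 - <<'E'
from h import *
ex=np.array([.958,-.287])
for f,fr,re in (('w5.png',(230+178/2,120+102/2),(230+178/2,120+136/2)),('w4.png',(180+139,185),(180+139,205))):
    c,im=load(f);
    a=ray(c,[fr,re],.063)[:,:2]*1000;s=ray(c,[re],.063)
    print(f,((a-[477,-135.4])@ex).round(1))
c,_=load('w5.png')
s=ray(c,[(230+83/2,120+217/2),(230+274/2,120+217/2)],.046)[:,:2]*1000;print('screws',((s-[477,-135.4])@ex).round(1),'expect 109')
r=ray(c,[(319-40,120+98/2)],.049)[:,:2]*1000;print('rim',((r-[477,-135.4])@ex).round(1),'expect 56')
for f,x in(('w4.png',319),('w5.png',319)):
    _,im=load(f);print(f,cv2.cvtColor(im,cv2.COLOR_BGR2GRAY)[160:220,x].tolist())
E
```

```text
w5.png [55.6 69.4]
w4.png [66.  79.5]
screws [109.4 109.5] expect 109
rim [55.4] expect 56
w4.png [124, 125, 125, 125, 124, 122, 112, 95, 81, 76, 87, 121, 163, 191, 201, 202, 201, 199, 198, 198, 193, 171, 134, 113, 133, 163, 183, 194, 197, 188, 160, 110, 66, 51, 73, 119, 160, 182, 187, 184, 165, 126, 79, 44, 41, 56, 78, 94, 99, 99, 97, 89, 73, 53, 43, 41, 41, 43, 42, 42]
w5.png [122, 147, 174, 192, 197, 197, 195, 194, 189, 170, 141, 133, 155, 178, 189, 185, 158, 110, 67, 66, 102, 147, 174, 183, 176, 147, 101, 65, 84, 134, 170, 182, 177, 154, 118, 87, 73, 69, 65, 64, 63, 64, 66, 66, 65, 64, 63, 62, 63, 66, 69, 71, 71, 71, 70, 69, 67, 67, 68, 68]
```

```bash
python3 - <<'E'
from h import *
ex=np.array([.958,-.287]);o=[]
for f,rows in(('w4.png',(183,193,203.5)),('w5.png',(170.8,178.5,187))):
    c,_=load(f);o.append((ray(c,[(319,v) for v in rows],.063)[:,:2]*1000-[477,-135.4])@ex)
print(np.round(o,1),(o[0]-o[1]).round(1))
print('time',ctrl.get_obs()['time_s'])
E
```

```text
[[64.7 71.4 78.5]
 [55.4 61.6 68.6]] [9.3 9.8 9.9]
time 11.8
```

Images give about 9.7 mm of travel (±1–2), too near the 9 mm threshold. I'll push once more, lower and firmer.

```bash
python3 go.py 573 -163.7 58 163.3 5
```

```text
at [ 570.2 -162.7  117.1] [179.99  -0.32 163.26] F [0.3 0.9 0.1] grip 0.0008 t 11.8
total turn deg [ 0.01 -0.32 -0.04] tool shift mm [-3.3 -0.1 59. ]
[-0.7 -0.  11.8] [ 0.   -0.06 -0.01]
[-0.6 -0.  11.8] [ 0.   -0.06 -0.01]
[-0.6 -0.  11.8] [ 0.   -0.06 -0.01]
[-0.6 -0.  11.8] [ 0.   -0.06 -0.01]
[-0.6 -0.  11.8] [ 0.   -0.06 -0.01]
```

Emit:
play_rows([
  {"dx": -0.002, "dy": 0, "dz": 0.012, "ax": 0, "ay": -0.2, "az": 0},
  {"dx": -0.001, "dy": 0, "dz": 0.013, "ax": 0, "ay": -0.1, "az": 0},
  {"dx": -0.001, "dy": 0, "dz": 0.013, "ax": 0, "ay": 0, "az": 0},
  {"dx": 0, "dy": 0, "dz": 0.008, "ax": 0, "ay": 0, "az": 0},
  {"dx": 0, "dy": 0, "dz": 0.003, "ax": 0, "ay": 0, "az": 0},
])

```text
time_s: 12.22
ee_pos: [0.5743, -0.164, 0.063]
eef_rot: [3.141, -0.002, 2.849]
force: [1.1, -0.3, -0.0]
grip_width: 0.0006
```

```bash
python3 go.py 568 -162 58 163.3 5
```

```text
at [ 574.3 -164.    63. ] [ 1.7999e+02 -1.1000e-01  1.6326e+02] F [ 1.1 -0.3 -0. ] grip 0.0006 t 12.2167
total turn deg [ 0.01 -0.11 -0.04] tool shift mm [6.6 0.1 5. ]
[1.3 0.  1. ] [ 0.   -0.02 -0.01]
[1.3 0.  1. ] [ 0.   -0.02 -0.01]
[1.3 0.  1. ] [ 0.   -0.02 -0.01]
[1.3 0.  1. ] [ 0.   -0.02 -0.01]
[1.3 0.  1. ] [ 0.   -0.02 -0.01]
```

Emit:
play_rows([
  {"dx": 0, "dy": 0, "dz": 0.002, "ax": 0, "ay": 0, "az": 0},
  {"dx": 0.001, "dy": 0, "dz": 0.002, "ax": 0, "ay": 0, "az": 0},
  {"dx": 0.003, "dy": 0, "dz": 0.0005, "ax": 0, "ay": 0, "az": 0},
  {"dx": 0.003, "dy": 0, "dz": 0, "ax": 0, "ay": 0, "az": 0},
  {"dx": 0.003, "dy": 0, "dz": 0, "ax": 0, "ay": 0, "az": 0},
])

```text
time_s: 12.63
ee_pos: [0.5634, -0.1607, 0.056]
eef_rot: [3.141, -0.006, 2.849]
force: [0.3, -0.6, -0.4]
grip_width: 0.0008
```

Emit:
play_rows([
  {"dx": 0.003, "dy": 0, "dz": 0, "ax": 0, "ay": 0, "az": 0},
  {"dx": 0.002, "dy": 0, "dz": 0, "ax": 0, "ay": 0, "az": 0},
  {"dx": 0.002, "dy": 0, "dz": 0, "ax": 0, "ay": 0, "az": 0},
  {"dx": 0.002, "dy": 0, "dz": 0, "ax": 0, "ay": 0, "az": 0},
  {"dx": 0.002, "dy": 0, "dz": 0, "ax": 0, "ay": 0, "az": 0},
])

```text
time_s: 13.05
ee_pos: [0.5576, -0.159, 0.0584]
eef_rot: [3.141, 0.014, 2.849]
force: [17.8, -5.1, -11.1]
grip_width: 0.0002
```

```bash
python3 go.py 556.5 -158.6 58 163.3 1
```

```text
at [ 557.6 -159.    58.4] [179.99   0.8  163.24] F [ 17.8  -5.1 -11.1] grip 0.0002 t 13.05
total turn deg [ 0.01  0.8  -0.06] tool shift mm [1.1 0.1 0.4]
[1.1 0.1 0.4] [ 0.01  0.8  -0.06]
```

It stalls at the same place under 18 N with the tongue well over the cover, so that is the end stop. Retract and do a final check.

Emit:
play_rows([
  {"dx": -0.003, "dy": 0, "dz": 0, "ax": 0, "ay": 0.3, "az": 0},
  {"dx": -0.005, "dy": 0, "dz": 0, "ax": 0, "ay": 0.3, "az": 0},
  {"dx": -0.005, "dy": 0, "dz": -0.003, "ax": 0, "ay": 0.2, "az": 0},
  {"dx": 0, "dy": 0, "dz": -0.02, "ax": 0, "ay": 0, "az": 0},
  {"dx": 0, "dy": 0, "dz": -0.03, "ax": 0, "ay": 0, "az": 0},
])

```text
time_s: 13.47
ee_pos: [0.569, -0.1624, 0.1089]
eef_rot: [3.141, -0.008, 2.849]
force: [-0.1, 0.2, 0.0]
grip_width: 0.0004
```

Emit:
play_rows([
  {"dx": 0, "dy": 0, "dz": -0.03, "ax": 0, "ay": 0, "az": 0},
  {"dx": 0, "dy": 0, "dz": -0.02, "ax": 0, "ay": 0, "az": 0},
  {"dx": 0, "dy": 0, "dz": 0, "ax": 0, "ay": 0, "az": 0},
  {"dx": 0, "dy": 0, "dz": 0, "ax": 0, "ay": 0, "az": 0},
  {"dx": 0, "dy": 0, "dz": 0, "ax": 0, "ay": 0, "az": 0},
])

```text
time_s: 13.88
ee_pos: [0.5716, -0.1633, 0.1675]
eef_rot: [3.142, -0.003, 2.849]
force: [0.0, -0.8, 0.1]
grip_width: 0.0004
```

```bash
python3 - <<'E'
from h import *
o=ctrl.get_obs();print(o['ee_pos'],o['time_s'],o['force'])
_,a=shot('wrist','w6.png');_,b=shot('scene','s6.png')
cv2.imwrite('pics/v6.png',np.hstack([cv2.resize(a[60:300, 215:420],(342,400),interpolation=2),cv2.resize(b[150:230,250:340],(450,400),interpolation=2)]))
E
```

```text
[ 0.57159938 -0.16325982  0.16751801] 13.8833 [ 0.02233266 -0.7925352   0.06850686]
```

View pics/v6.png

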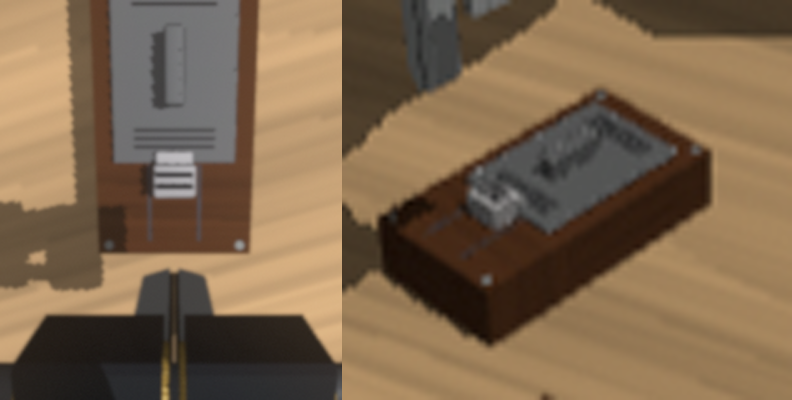

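The block's front edge is at the cover's rim (left crop, row 163), with the tongue (rows 152–163) over the cover. The cover is flush in both views and the robot is clear, so I'm handing in.

```bash
python3 -c "
from station import workorder
print(workorder.hand_in())"
```

```text
the job is handed in; nothing more can be done
None
```

The job is handed in at about 14 s. The small grey cover is clicked into the bay, and the catch is pushed over its edge. No verdict was reported, so the result rests on my own checks.

- **Cover:** I gripped it by its ridge, set it in the mouth and pressed until it met a hard stop at about 51 N. That is well above the 18 N the snaps need. There was some side force during the press, up to about 20 N. Measured from the wrist camera afterwards, the plate was level. It was a uniform 76–77 mm wide over the rows I could measure, at the height of a seated cover. Its centre was within about 1 mm of my estimate of the bay's centre.
- **Catch:** I pushed it twice with closed fingers, and both times it stalled at the same place under 18–20 N. The last picture shows the tongue over the cover and the block's front at the cover's rim, where a fully closed catch should be.
- **Disagreement:** The picture before the second push gave only about 9.7 mm of catch travel instead of 12, with an error of 1–2 mm. I did not measure it again afterwards. The repeated hard stop points to full travel.
- **Surroundings:** I did not knowingly touch any of the other things on the shelf, but I did not measure their positions again. The arm was raised clear before handing in.

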